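# Swap the two change gears on a feed gear unit

## Task

Reverse the gear ratio of the feed gear unit on the bench: lift off the keeper bar (its nuts are already off), swap the large and the small gear so that each sits fully down, hub up, on the shaft where the other one was, then drop the keeper bar back over both shafts so that it lies flat on the two hubs. The dark ribbed rubber mat is free for setting parts down on the way.

Things in the scene. Friction and masses are not known exactly. Their poses are not given: they have to be found in the camera images.
- gear_unit: Grey cast gear box with an aluminium cover, fixed to the bench: 176 mm long (its y axis, along the line through its two upright shafts; 216 mm over feet and stub) and 112 mm wide (its x axis), cover at z = 44 mm. Origin: centre of its underside, midway between the shafts; z up. A short drive stub sticks out of its +y end. The gears and the keeper bar lie on it at the start.
- shaft_a (a point): The shaft at the +y end of the gear unit (44 mm from the middle). The point is on the shaft's axis at its shoulder, 50 mm above the bench, where the underside of a gear rests. The shaft is upright, 17 mm in diameter, and ends in a tapered nose (5 mm across at the tip) 62 mm above this point; the taper starts at 46 mm.
- shaft_b (a point): The shaft at the -y end of the gear unit, 44 mm from the middle and 88 mm from shaft_a; otherwise the same as shaft_a, with the same meaning of the point. At the start either shaft may carry the large gear and the other carries the small one.
- gear_large: Large steel spur gear with five spokes, 95 mm over the teeth, about 0.45 kg. Toothed disc 14 mm thick, with a round hub of 34 mm diameter that rises 20 mm above it (34 mm in all); bore 21 mm, right through. Origin: centre of the underside; z is the axis and points from the disc to the hub. Grip it by the hub. On the unit it keeps clear of the other gear's teeth by 8 mm.
- gear_small: Small steel spur gear with a plain web, 65 mm over the teeth, about 0.26 kg; disc, hub, bore and origin as for the large gear (disc 14 mm thick, hub 34 mm diameter up to 34 mm, bore 21 mm, z from disc to hub).
- keeper_bar: Dark steel link 126 mm long (y axis), 8 mm thick, 0.22 kg: bar 26 mm wide, at each end an eye of 38 mm outer, 24 mm inner diameter, 88 mm apart; on top in the middle a black knob, 26 mm diameter, 15 to 34 mm above the underside: grip it with the fingers across the bar. Starts on both hubs, the shafts stand 20 mm out of its eyes. Either way round fits. Origin: centre of the underside, z up.
- parts_mat: Dark grey ribbed rubber mat, 180 mm (its x axis) by 160 mm (its y axis), 4 mm thick, fixed flat on the bench and empty. Origin: centre of its underside.
There are look-alikes about, which are no part of the job. What is shaped like the gear_small but blue or yellow is not meant.

How it is judged:
On the way, in this order (a step that is already met when the one before it is completed fails the run):
1. the keeper bar is off the gear unit (horizontal distance between keeper_bar and gear_unit above 0.09 m), for 0.2 s.
2. both gears sit fully down, hub up, each on the shaft where the other one was ((horizontal distance between gear_large and shaft_a below 0.005 m or horizontal distance between gear_large and shaft_b below 0.005 m) and distance of each of gear_large, gear_small from where it was at the start of the episode above 0.07 m and z of gear_large in the frame of gear_unit between 0.046 and 0.054 m and angle between each of gear_large, gear_small's own z axis and vertical below 0.08 rad and (horizontal distance between gear_small and shaft_a below 0.005 m or horizontal distance between gear_small and shaft_b below 0.005 m) and z of gear_small in the frame of gear_unit between 0.046 and 0.054 m), for 0.2 s.
At the end, for the whole second after the job is handed in: Each gear is on the other's former shaft: within 5 mm of its axis, underside within 4 mm of the shoulder, hub up, level within 0.08 rad. The keeper bar lies on both hubs: within 8 mm of the unit's middle, 4 mm in height, 0.08 rad of level, 0.15 rad along the unit. All at rest (all of step 2 and horizontal distance between keeper_bar and gear_unit below 0.008 m and z of keeper_bar in the frame of gear_unit between 0.08 and 0.088 m and angle between keeper_bar's own z axis and vertical below 0.08 rad and angle between the y axis of keeper_bar and the y axis of gear_unit, either way round below 0.15 rad and linear speed of each of gear_large, gear_small, keeper_bar below 0.02 m/s); the robot touches nothing.
It also fails if it takes over 112 s, if anything falls off the work surface, if the arm or the gripper's body presses on something with over 40 N, if the wrist force passes 120 N, or if a joint passes its speed limit or range.

## Robot

A 6-joint arm with a two-finger parallel gripper is mounted at the origin on the work surface; the furniture and walls round the work are solid. World frame = base frame: x ahead of the robot, y to its left, z up, the work surface at z = 0. Lengths are in m, angles in rad, forces in N, time in s.
With the tool pointing down it reaches from about 0.225 to 0.875 m from the base axis. Payload 3.4 kg.
Tool frame: the origin (TCP) lies midway between the tips of the shut fingers; the grasp point (between the pads) lies 19 mm behind it; z points along the fingers, y is the direction in which the jaws open and shut (so a half turn about z gives the same grasp; the last joint's range is limited). The gripper opens to 85 mm and grips with 20 to 120 N. Pads are 22 mm wide; open, the fingers measure 114 mm over their backs; the gripper's body (76 mm by 85 mm) begins 54 mm behind the grasp point. The pads swing forward as they close: fully open they stand 13 mm farther back than shut.
Start: joints at [1.179, 0.276, 1.505, -0, 1.361, -0.121], TCP at [0.154, 0.554, 0.231] pointing down, gripper open.
Joint ranges: [-2.89, 2.89], [-0.75, 2.08], [0.22, 2.7], [-1.18, 4.32], [0.11, 2.71], [-2.7, 2.7]. Speed limits (rad/s): [2.57, 2.57, 3.14, 3.14, 3.14, 3.14].

## Interface

Orientations are given as a unit quaternion [w, x, y, z].
In Python, from rig import monitor, imaging, ticket gives the robot as it stands.
- The arm moves only by the tool servo_tool, never from a script. Its argument "commands" is text: rows parted by semicolons, each of 5 numbers parted by spaces: the shift along the tool's x, y, z in cm, then the turn about the tool's z in rad, then the gripper command: -1 is shut, 1 is fully open, values between are in proportion. In form: x y z twist claw; .... A call has 1 to 10 rows; each row is the pose to reach, as a shift and turn from the pose commanded when the call began, along the tool's axes at that moment; what a row does not reach only later rows make up. A row lasts 1/12 s, in which the tool goes at most 41.7 mm and 7.16 degrees, less where a joint would pass 70% of its speed; a pose out of reach is approached as far as the arm can. A call with a gripper value outside its range is refused whole. The fingers move at their own pace and stop on an object; "newtons" is the grip in N (left out, the last holds). Time passes only in rows, so rows that repeat a pose let the fingers close. It gives the time, the measured TCP pose, the force and the opening at its end, in the units of the state.
- monitor.get_state(): the state, without advancing time (a new reading comes with each control period).
- imaging.get_image(name): name is "side" or "top" or "wrist"; returns the picture (480x640x3 uint8, red, green, blue); there is no depth.
- imaging.get_calibration(name): a dict with "camera_matrix" (3x3 intrinsics, pixels), "k1" (the pictures are not rectified: a ray, as slopes to the right and down, at radius r is drawn at 1 + k1 r^2 times it, then the intrinsics apply), "R" (3x3) and "t" (3): a world point X has camera coordinates R X + t. Camera axes: x right, y down, z forward; pixel columns grow to the right and rows downward; lengths in m; the calibration is good to about 2 mm. A picture is of the moment at which its call begins: read the wrist's pose just before it. get_calibration takes no time and is no camera call; for the wrist camera it gives the pose at the moment of the call.
- ticket.sign_off(): hands the job in, once; it reports no verdict.
The state is a dict: "clock": time; "qpos": joint angles; "qd": joint speeds; "effort": joint torques, N m; "position": TCP position; "ee_rot": TCP orientation; "contact_force": force on the tool from outside, world axes, zero at the start; "moment": the same for the moment, N m; "width": finger opening in m.
Only numpy, scipy, OpenCV 4.12 (cv2) and the standard library are available. Lean on these libraries where they do the work, as an engineer would, in place of code of your own. Each camera call takes 0.05 s, during which the arm holds its last target. There are 200 camera calls.

## Working session

There is one attempt and no reset: what is moved stays moved. The work goes in short steps, Python scripts to look and compute and a tool call to move; the robot and the scene stay as the last step left them, time stands still between calls to the robot, and variables do not carry over. Pictures are saved under pics/ and viewed, about 12 in all and at most 16, crops included, and the job is handed in when it is done.

Besides the shell and the picture viewer there is one more tool, called after "Call:" as name(argument=value, ...) on one line, values as JSON. servo_tool: Moves the arm, as the interface text tells. Its arguments: {"type":"object","properties":{"commands":{"type":"string"},"newtons":{"type":"number"}},"required":["commands"]}

```bash
mkdir -p pics; ls; cat > h.py <<'E'
import cv2, numpy as np
from rig import monitor, imaging, ticket
def snap(n,f):
    c=imaging.get_calibration(n); im=imaging.get_image(n)
    cv2.imwrite(f'pics/{f}.png',im[:,:,::-1]); np.savez(f'pics/{f}.npz',K=c['camera_matrix'],k1=c['k1'],R=c['R'],t=c['t']); return im,c
def load(f):
    z=np.load(f'pics/{f}.npz'); return dict(camera_matrix=z['K'],k1=float(z['k1']),R=z['R'],t=z['t'])
def ray(c,u,v):
    K=np.array(c['camera_matrix']);p=cv2.undistortPoints(np.array([[[u,v]]],float),K,np.array([c['k1'],0,0,0,0.]))[0,0]
    R=np.array(c['R']);return -R.T@np.array(c['t']),R.T@np.array([p[0],p[1],1])
def at_z(c,u,v,z):
    o,d=ray(c,u,v);return o+d*(z-o[2])/d[2]
def proj(c,X):
    R=np.array(c['R']);return cv2.projectPoints(np.array(X,float).reshape(-1,3),cv2.Rodrigues(R)[0],np.array(c['t'],float),np.array(c['camera_matrix']),np.array([c['k1'],0,0,0,0.]))[0][:,0]
E
python3 - <<'E'
from h import *
for n in('top','side','wrist'):
    im,c=snap(n,n+'0'); print(n,c['camera_matrix'],c['k1'],-np.array(c['R']).T@c['t'])
print(monitor.get_state())
E
```

```text
pics
top [[580.61723895   0.         321.76140004]
 [  0.         580.61723895 244.71513668]
 [  0.           0.           1.        ]] -0.1666329262435982 [ 0.59761367 -0.11256452  1.29415678]
side [[498.77333683   0.         327.55148096]
 [  0.         498.77333683 232.90928589]
 [  0.           0.           1.        ]] -0.0021532797898476883 [ 0.3122617  -0.91903569  0.46103945]
wrist [[429.52834396   0.         322.07371475]
 [  0.         429.52834396 243.8037351 ]
 [  0.           0.           1.        ]] -0.009705586310755602 [0.08124141 0.573475   0.37354408]
{'clock': 0.15, 'qpos': array([ 1.17900543e+00,  2.76503067e-01,  1.50584789e+00, -1.25366882e-05,
        1.36068000e+00, -1.20981227e-01]), 'qd': array([ 0.00033718, -0.00170396, -0.00518272,  0.00021111,  0.00041048,
       -0.00074567]), 'effort': array([ 2.84907458e-05, -4.17138898e+01, -2.46032131e+01, -2.32781249e-04,
        7.67117104e-03, -3.07860796e-05]), 'position': array([0.15367004, 0.55368516, 0.23060577]), 'ee_rot': array([-1.76437038e-04,  1.34990118e-01,  9.90846684e-01, -6.97195629e-04]), 'contact_force': array([-0.04562339, -0.51543732,  0.7165564 ]), 'moment': array([0.04265242, 0.05042002, 0.00576038]), 'width': 0.08525953212302698}
```

View pics/top0.png

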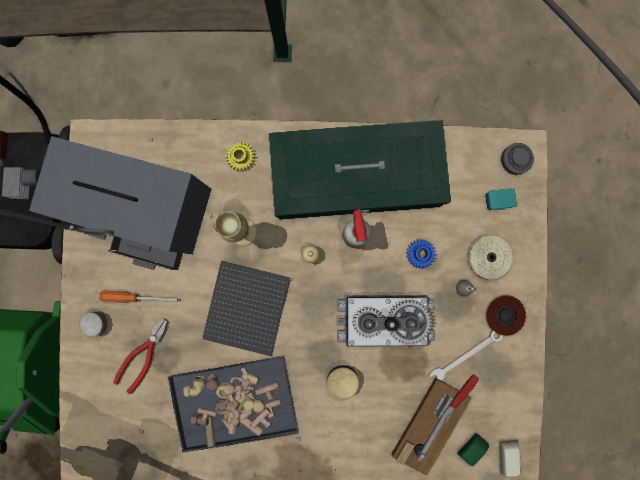

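View pics/side0.png

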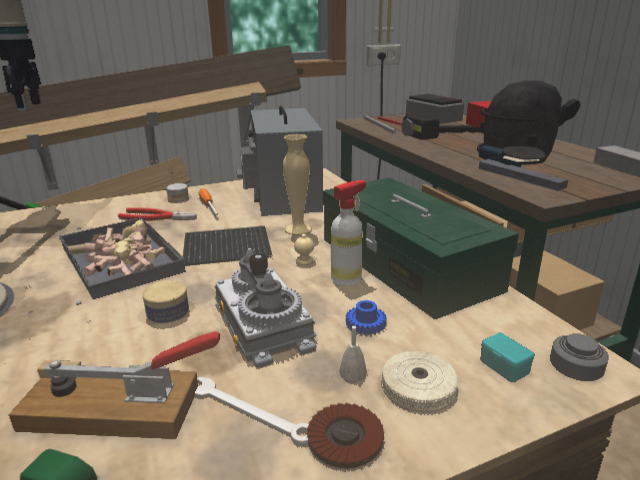

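The top view shows the gear unit at (388,321), with the large gear at about (410,322), the small one at about (368,322) and the knob at (391,323). The empty mat is at (247,308). The side view agrees.

Look-alikes: the blue gear (421,254) and yellow gear (240,156) match gear_small's shape but are excluded by colour. The red disc (506,316) and cream disc (490,257) are not gears. I'm choosing the steel pair on the unit and checking it in a close crop.

```bash
python3 - <<'E'
from h import *
im=cv2.imread('pics/top0.png')[280:360,330:445]
cv2.imwrite('pics/c1.png',cv2.resize(im,None,fx=6.5,fy=6.5,interpolation=cv2.INTER_CUBIC))
c=load('top0')
for n,u,v,z in [('knob',391,323,.118),('L',410,322,.064),('S',368,322,.064),('mat',247,308,.004),('m1',222,262,.004),('m2',290,278,.004),('m3',271,355,.004),('m4',203,338,.004)]: print(n,at_z(c,u,v,z))
E
```

```text
knob [ 0.49650737 -0.25257667  0.118     ]
L [ 0.49481365 -0.29946598  0.064     ]
S [ 0.49290635 -0.21010805  0.064     ]
mat [0.51150257 0.05478964 0.004     ]
m1 [0.61226744 0.11399004 0.004     ]
m2 [ 0.58091599 -0.03918305  0.004     ]
m3 [ 0.40857324 -0.00147037  0.004     ]
m4 [0.44116373 0.15206664 0.004     ]
```

View pics/c1.png

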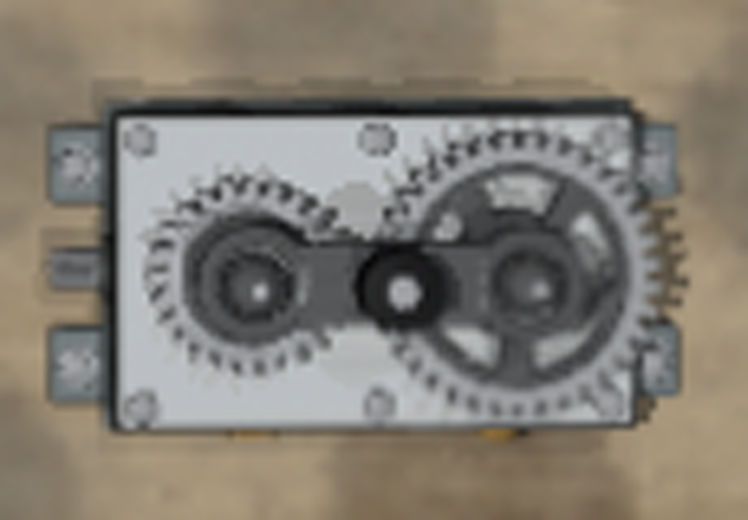

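The crop confirms it: a steel small gear on the left (shaft tip at (258,291) in the crop), a five-spoke large gear on the right (tip at (541,290)), and the dark bar with its black knob at (404,291). The drive stub is at the left, +y, so shaft_a carries the small gear.

```bash
cat >> h.py <<'E'
def rel(target, yaw=None):
    """cm shift in tool axes to world target; twist so that tool y points at world angle yaw"""
    s=monitor.get_state(); w,x,y,z=s['ee_rot']
    from scipy.spatial.transform import Rotation as Ro
    M=Ro.from_quat([x,y,z,w]).as_matrix(); d=M.T@(np.array(target)-s['position'])*100
    a=np.arctan2(M[1,1],M[0,1]); tw=None if yaw is None else -((yaw-a+np.pi)%(2*np.pi)-np.pi)
    print('clock',s['clock'],'pos',s['position'].round(4),'yaw_y',round(a,4),'shift cm',d.round(2),'twist',tw,'q6',s['qpos'][5].round(2),'F',s['contact_force'].round(1),'w',s['width'].round(4))
E
python3 - <<'E'
from h import *
c=load('top0'); f=lambda u,v:((u+.5)/6.5-.5+330,(v+.5)/6.5-.5+280)
A=at_z(c,*f(258,291),.112);B=at_z(c,*f(541,290),.112);k=at_z(c,*f(404,291),.118)
print(A,B,np.hypot(*(A-B)[:2]),(A+B)/2,k,np.arctan2(*(A-B)[:2]))
rel([.497,-.252,.25],0)
E
```

```text
[ 0.49227669 -0.2090134   0.112     ] [ 0.49446314 -0.29806064  0.112     ] 0.0890740791603089 [ 0.49336991 -0.25353702  0.112     ] [ 0.49380956 -0.25413562  0.118     ] -0.024548864770543136Traceback (most recent call last):
  File "<stdin>", line 5, in <module>
  File "h.py", line 21, in rel
    print('clock',s['clock'],'pos',s['position'].round(4),'yaw_y',round(a,4),'shift cm',d.round(2),'twist',tw,'q6',s['qpos'][5].round(2),'F',s['contact_force'].round(1),'w',s['width'].round(4))
                                                                                                                                                                             ^^^^^^^^^^^^^^^^
AttributeError: 'float' object has no attribute 'round'
```

```bash
sed -i "s/s\['width'\].round(4)/round(s['width'],4)/" h.py; python3 -c "
from h import *
rel([.4935,-.2535,.25],.0246)"
```

```text
clock 0.15 pos [0.1537 0.5537 0.2306] yaw_y 1.3 shift cm [-54.34 -68.69  -1.85] twist 1.2753893939917387 q6 -0.12 F [-0.  -0.5  0.7] w 0.0853
```

Call:
servo_tool(commands="-54.3 -68.7 -1.9 1.275 1;-54.3 -68.7 -1.9 1.275 1;-54.3 -68.7 -1.9 1.275 1;-54.3 -68.7 -1.9 1.275 1;-54.3 -68.7 -1.9 1.275 1;-54.3 -68.7 -1.9 1.275 1;-54.3 -68.7 -1.9 1.275 1;-54.3 -68.7 -1.9 1.275 1;-54.3 -68.7 -1.9 1.275 1;-54.3 -68.7 -1.9 1.275 1", newtons=50)

```text
clock: 0.98
position: [0.3152, 0.1682, 0.2404]
ee_rot: [0.0, 0.691, 0.723, 0.0]
contact_force: [0.7, 0.8, -0.5]
width: 0.0854
```

```bash
python3 -c "
from h import *
rel([.4935,-.2535,.25],.0246)"
```

```text
clock 0.9833 pos [0.3152 0.1682 0.2404] yaw_y 0.0445 shift cm [-42.92  15.93  -0.96] twist 0.019896969452523727 q6 0.25 F [ 0.7  0.8 -0.5] w 0.0854
```

Call:
servo_tool(commands="-42.9 15.9 -1 0.02 1;-42.9 15.9 -1 0.02 1;-42.9 15.9 -1 0.02 1;-42.9 15.9 -1 0.02 1;-42.9 15.9 -1 0.02 1;-42.9 15.9 -1 0.02 1;-42.9 15.9 -1 0.02 1;-42.9 15.9 -1 0.02 1;-42.9 15.9 -1 0.02 1;-42.9 15.9 -1 0.02 1")

```text
clock: 1.82
position: [0.4796, -0.2149, 0.2492]
ee_rot: [-0.0, 0.697, 0.717, 0.0]
contact_force: [0.9, 1.2, 0.6]
width: 0.0857
```

```bash
python3 -c "
from h import *
rel([.4935,-.2535,.25],.0246)"
```

```text
clock 1.8167 pos [ 0.4796 -0.2149  0.2492] yaw_y 0.0292 shift cm [-3.9   1.28 -0.09] twist 0.004637807618130374 q6 -0.58 F [0.9 1.2 0.6] w 0.0857
```

Call:
servo_tool(commands="-3.9 1.28 0 0.005 1;-3.9 1.28 0 0.005 1;-3.9 1.28 0 0.005 1;-3.9 1.28 0 0.005 1;-3.9 1.28 0 0.005 1")

```text
clock: 2.23
position: [0.4927, -0.2501, 0.2493]
ee_rot: [-0.001, 0.698, 0.716, 0.0]
contact_force: [0.3, -0.6, -0.1]
width: 0.0857
```

```bash
python3 -c "
from h import *
rel([.4935,-.2535,.25],.0246)
im,c=snap('wrist','w1')
print(proj(c,[[.4938,-.2541,.118],[.4923,-.209,.112],[.4945,-.298,.112]]))"
```

```text
clock 2.2333 pos [ 0.4927 -0.2501  0.2493] yaw_y 0.0258 shift cm [-0.34  0.07 -0.07] twist 0.001180982851344048 q6 -0.62 F [ 0.3 -0.6 -0.1] w 0.0857
[[323.93132389 235.46679578]
 [323.49294793 165.84709192]
 [323.19442442 292.78363635]]
```

View pics/w1.png

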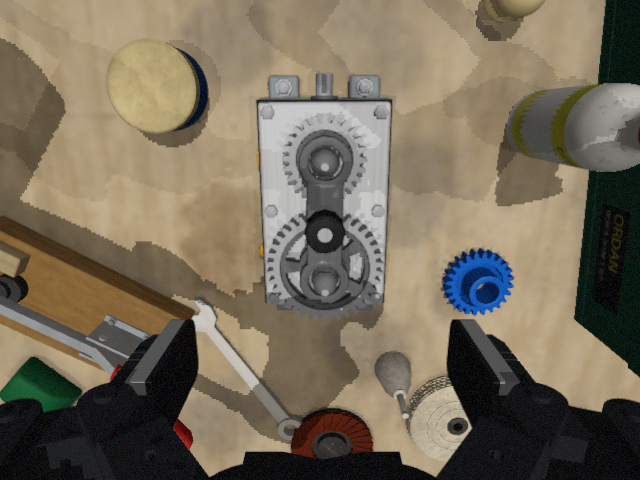

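The wrist view shows the bar's knob at about (325,233), shaft_a's tip at about (325,158) and shaft_b's at about (324,282). The projected tips are about 8 to 10 px lower, so I'm checking a crop.

```bash
python3 - <<'E'
from h import *
im=cv2.imread('pics/w1.png'); c=load('w1')
print(-c['R'].T@c['t'],c['R'].round(3))
a=np.linspace(0,2*np.pi,40)
def circ(x,y,z,r,col):
    for p in proj(c,np.c_[x+r*np.cos(a),y+r*np.sin(a),z+0*a]): cv2.circle(big,tuple(int(round(q*4)) for q in (p-[240,90])),1,col,-1)
big=cv2.resize(im[90:340,240:410],None,fx=4,fy=4,interpolation=cv2.INTER_CUBIC)
circ(.4938,-.2541,.118,.013,(0,0,255))
for x,y in((.4923,-.209),(.4945,-.298)): circ(x,y,.112,.0025,(0,255,0)); circ(x,y,.092,.019,(255,0,0)); circ(x,y,.092,.0085,(0,255,255))
cv2.imwrite('pics/c2.png',cv2.resize(big,(408,600)))
E
```

```text
[ 0.49078658 -0.17560644  0.39234295] [[ 1.     0.026 -0.001]
 [ 0.025 -0.956  0.294]
 [ 0.007 -0.294 -0.956]]
```

View pics/c2.png

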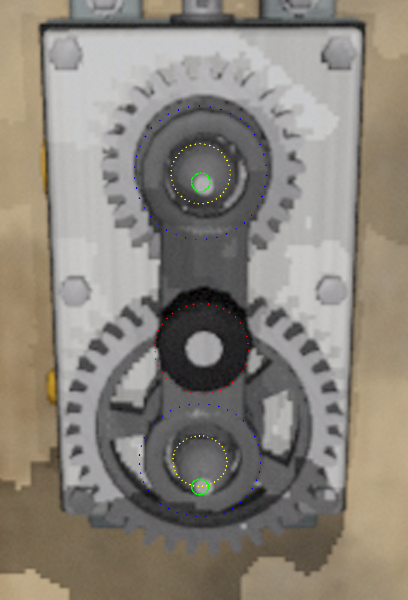

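The overlay on the crop agrees to about 1 mm: tips at (202,182) and (201,487), knob at (203,342). Descending to grip the knob.

Call:
servo_tool(commands="0 0.05 4 0 1;0 0.05 8 0 1;0 0.05 12 0 1;0 0.05 14 0 1;0 0.05 15.2 0 1;0 0.05 15.2 0 1;0 0.05 15.2 0 1;0 0.05 15.2 0 1")

```text
clock: 2.95
position: [0.4947, -0.2512, 0.0989]
ee_rot: [0.001, 0.698, 0.716, 0.0]
contact_force: [0.2, -0.4, 0.4]
width: 0.0854
```

```bash
python3 -c "
from h import *
rel([.494,-.2535,.0965],.0246)"
```

```text
clock 2.95 pos [ 0.4947 -0.2512  0.0989] yaw_y 0.026 shift cm [-0.22 -0.08  0.24] twist 0.0013796375493608792 q6 -0.62 F [ 0.2 -0.4  0.4] w 0.0854
```

Call:
servo_tool(commands="-0.15 0 0.1 0 1;-0.15 0 0.1 0 -1;-0.15 0 0.1 0 -1;-0.15 0 0.1 0 -1;-0.15 0 0.1 0 -1;-0.15 0 0.1 0 -1;-0.15 0 0.1 0 -1;-0.15 0 0.1 0 -1;-0.15 0 0.1 0 -1;-0.15 0 0.1 0 -1", newtons=50)

```text
clock: 3.78
position: [0.4941, -0.253, 0.0967]
ee_rot: [0.0, 0.698, 0.716, 0.0]
contact_force: [-0.8, 1.5, 3.4]
width: 0.0242
```

```bash
python3 -c "
from h import *
rel([.494,-.2535,.0965],.0246)"
```

```text
clock 3.7833 pos [ 0.4941 -0.253   0.0967] yaw_y 0.025 shift cm [-0.05 -0.01  0.02] twist 0.0003665203169456177 q6 -0.62 F [-0.8  1.5  3.4] w 0.0242
```

Call:
servo_tool(commands="0 0 -2 0 -1;0 0 -4 0 -1;0 0 -8 0 -1;0 0 -12 0 -1;4 0 -12 0 -1;8 0 -12 0 -1;12 -1 -12 0 -1;16 -2 -12 0 -1;20 -3 -12 0 -1;24 -3.5 -12 0 -1")

```text
clock: 4.62
position: [0.4504, -0.0121, 0.2154]
ee_rot: [-0.001, 0.699, 0.716, -0.001]
contact_force: [0.3, 0.6, -2.7]
width: 0.0239
```

```bash
python3 -c "
from h import *
rel([.46,.060,.1],.0246)
c=load('top0');print(at_z(c,232,240,0),at_z(c,285,357,.03),at_z(c,169,376,.03))"
```

```text
clock 4.6167 pos [ 0.4504 -0.0121  0.2154] yaw_y 0.0241 shift cm [ 7.17  1.17 11.54] twist -0.00046286315027233016 q6 -0.21 F [ 0.3  0.6 -2.7] w 0.0239
[0.66223337 0.09371569 0.        ] [ 0.40897684 -0.03433905  0.03      ] [0.35713576 0.2211233  0.03      ]
```

Call:
servo_tool(commands="4 0.6 0 0 -1;7.2 1.1 2 0 -1;7.2 1.1 6 0 -1;7.2 1.1 10 0 -1;7.2 1.1 14 0 -1;7.2 1.1 17 0 -1;7.2 1.1 19 0 -1;7.2 1.1 19.4 0 -1;7.2 1.1 19.4 0 -1;7.2 1.1 19.4 0 -1")

```text
clock: 5.45
position: [0.4628, 0.0584, 0.0229]
ee_rot: [0.0, 0.698, 0.716, 0.0]
contact_force: [0.9, 0.3, -1.9]
width: 0.0242
```

```bash
python3 -c "
from h import *
rel([.46,.060,.018],.0246)"
```

```text
clock 5.45 pos [0.4628 0.0584 0.0229] yaw_y 0.025 shift cm [ 0.17 -0.27  0.49] twist 0.00035225613872968964 q6 -0.05 F [ 0.9  0.3 -1.9] w 0.0242
```

Call:
servo_tool(commands="0 0 0.2 0 -1;0 0 0.4 0 -1;0 0 0.4 0 -1;0 0 0.4 0 -1")

```text
clock: 5.78
position: [0.4626, 0.0584, 0.0192]
ee_rot: [0.001, 0.698, 0.716, 0.001]
contact_force: [0.0, 0.2, -2.8]
width: 0.024
```

Call:
servo_tool(commands="0 0 0.15 0 -1;0 0 0.25 0 -1;0 0 0.25 0 -1;0 0 0.25 0 0;0 0 0.25 0 0.1;0 0 0.25 0 0.2;0 0 0.25 0 0.2;0 0 0.25 0 0.2")

```text
clock: 6.45
position: [0.4621, 0.0584, 0.0159]
ee_rot: [-0.0, 0.698, 0.716, 0.0]
contact_force: [-0.5, 0.2, 0.3]
width: 0.0514
```

Call:
servo_tool(commands="0 0 -4 0 0.2;0 0 -8 0 0.5;0 0 -12 0 1;-2 0 -16 0 1;-6 0.5 -18 0 1;-10 1 -18 0 1;-14 1.5 -18 0 1;-18 2 -18 0 1;-22 2.5 -18 0 1;-26 3 -18 0 1")

```text
clock: 7.28
position: [0.4984, -0.2029, 0.1959]
ee_rot: [0.0, 0.698, 0.716, 0.0]
contact_force: [1.1, 0.3, -0.8]
width: 0.0853
```

Call:
servo_tool(commands="-0.7 0.6 0 0 1;-0.7 0.6 0 0 1;-0.7 0.6 0 0 1;-0.7 0.6 0 0 1;-0.7 0.6 0 0 1")

```text
clock: 7.7
position: [0.5042, -0.2057, 0.1958]
ee_rot: [-0.001, 0.698, 0.717, 0.0]
contact_force: [0.5, -0.4, -0.6]
width: 0.0853
```

```bash
python3 - <<'E'
from h import *
rel([.4925,-.209,.19],.0246)
snap('top','t2'); im,c=snap('wrist','w2')
o1=cv2.imread('pics/t2.png')[230:430,190:440]; o1=cv2.resize(o1,(500,400))
im=im[:,:,::-1].copy()
a=np.linspace(0,2*np.pi,40)
for x,y in((.4923,-.209),(.4945,-.298)):
  for z,r,col in((.112,.0025,(0,255,0)),(.084,.017,(0,0,255)),(.084,.0105,(0,255,255))):
    for p in proj(c,np.c_[x+r*np.cos(a),y+r*np.sin(a),z+0*a]): cv2.circle(im,tuple(int(round(q)) for q in p),1,col,-1)
w=cv2.resize(im[60:460,180:480],(300,400))
cv2.imwrite('pics/m2.png',np.hstack([o1,w]))
E
```

```text
clock 7.7 pos [ 0.5042 -0.2057  0.1958] yaw_y 0.0268 shift cm [-0.3  -1.18  0.58] twist 0.0022266299748028295 q6 -0.54 F [ 0.5 -0.4 -0.6] w 0.0853
```

View pics/m2.png

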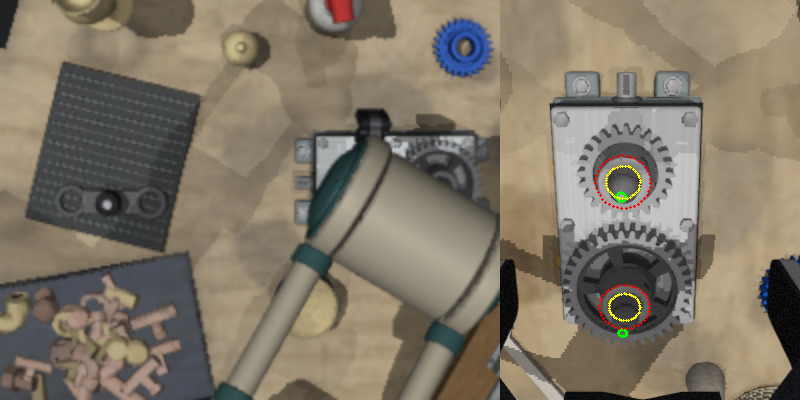

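The left panel (top view) shows the bar lying flat on the mat, knob at about (108,203). In the right panel (wrist view) the hub rings fit both gears. Now gripping the small gear.

Call:
servo_tool(commands="-0.1 -1.15 2 0 1;-0.1 -1.15 5 0 1;-0.1 -1.15 8 0 1;-0.1 -1.15 11 0 1;-0.1 -1.15 12.5 0 1;-0.1 -1.15 12.5 0 1;-0.1 -1.15 12.5 0 1;-0.1 -1.15 12.5 0 1")

```text
clock: 8.47
position: [0.4944, -0.2089, 0.0722]
ee_rot: [0.001, 0.698, 0.716, 0.0]
contact_force: [0.2, 1.0, -0.3]
width: 0.0857
```

```bash
python3 -c "
from h import *
rel([.4925,-.209,.067],.0246)"
```

```text
clock 8.4667 pos [ 0.4944 -0.2089  0.0722] yaw_y 0.0258 shift cm [ 0.   -0.19  0.52] twist 0.0011966983607849535 q6 -0.56 F [ 0.2  1.  -0.3] w 0.0857
```

Call:
servo_tool(commands="0 -0.1 0.35 0 1;0 -0.1 0.35 0 0;0 -0.1 0.35 0 -1;0 -0.1 0.35 0 -1;0 -0.1 0.35 0 -1;0 -0.1 0.35 0 -1;0 -0.1 0.35 0 -1;0 -0.1 0.35 0 -1;0 -0.1 0.35 0 -1", newtons=60)

```text
clock: 9.22
position: [0.4929, -0.2092, 0.068]
ee_rot: [0.001, 0.698, 0.716, 0.0]
contact_force: [-0.2, -0.2, 5.5]
width: 0.032
```

Call:
servo_tool(commands="0 0 -1.5 0 -1;0 0 -3 0 -1;0 0 -6 0 -1;0 0 -9 0 -1;0 0 -11 0 -1;4 0.5 -11 0 -1;8 1 -11 0 -1;12 2 -11 0 -1;16 3 -11 0 -1;20 4 -11 0 -1")

```text
clock: 10.05
position: [0.5263, -0.0063, 0.1764]
ee_rot: [-0.001, 0.698, 0.716, -0.001]
contact_force: [1.6, 0.2, -3.8]
width: 0.0316
```

```bash
python3 -c "
from h import *
rel([.545,.048,.023],.0246)"
```

```text
clock 10.05 pos [ 0.5263 -0.0063  0.1764] yaw_y 0.0243 shift cm [ 5.37  2.04 15.33] twist -0.0003491553983594464 q6 -0.17 F [ 1.6  0.2 -3.8] w 0.0316
```

Call:
servo_tool(commands="4 1.5 0 0 -1;5.3 1.8 3 0 -1;5.3 1.8 7 0 -1;5.3 1.8 11 0 -1;5.3 1.8 14 0 -1;5.3 1.8 15 0 -1;5.3 1.8 15 0 -1;5.3 1.8 15 0 -1;5.3 1.8 15 0 -1")

```text
clock: 10.8
position: [0.5456, 0.0452, 0.0287]
ee_rot: [0.001, 0.698, 0.716, 0.001]
contact_force: [1.4, -0.6, -2.4]
width: 0.0319
```

Call:
servo_tool(commands="0 0 0.2 0 -1;0 0 0.4 0 -1;0 0 0.4 0 -1;0 0 0.4 0 -1")

```text
clock: 11.13
position: [0.5442, 0.0454, 0.0239]
ee_rot: [0.0, 0.698, 0.716, 0.0]
contact_force: [0.3, 0.2, -3.3]
width: 0.0322
```

Call:
servo_tool(commands="0 0 0.2 0 -1;0 0 0.3 0 -1;0 0 0.3 0 -1;0 0 0.3 0 0;0 0 0.3 0 0.2;0 0 0.3 0 0.35;0 0 0.3 0 0.35;0 0 0.3 0 0.35")

```text
clock: 11.8
position: [0.544, 0.0455, 0.0204]
ee_rot: [-0.0, 0.698, 0.716, 0.0]
contact_force: [-0.3, -0.8, -0.2]
width: 0.0577
```

Call:
servo_tool(commands="0 0 -4 0 0.35;0 0 -8 0 1;0 0 -12 0 1;-3 -0.5 -15 0 1;-7 -1 -15.5 0 1;-11 -1.8 -15.5 0 1;-15 -2.5 -15.5 0 1;-19 -3.2 -15.5 0 1;-23 -4 -15.5 0 1;-27 -4.7 -15.5 0 1")

```text
clock: 12.63
position: [0.5029, -0.2273, 0.1754]
ee_rot: [-0.0, 0.698, 0.716, 0.0]
contact_force: [0.5, 0.2, -0.3]
width: 0.0853
```

```bash
python3 -c "
from h import *
rel([.4945,-.298,.067],.0246)"
```

```text
clock 12.6333 pos [ 0.5029 -0.2273  0.1754] yaw_y 0.0251 shift cm [-7.04 -1.02 10.84] twist 0.00045031520327132313 q6 -0.58 F [ 0.5  0.2 -0.3] w 0.0853
```

Call:
servo_tool(commands="-4 -0.5 0 0 1;-6.8 -1 0 0 1;-6.8 -1 0 0 1;-6.8 -1 0 0 1;-6.8 -1 4 0 1;-6.8 -1 8 0 1;-6.8 -1 10.4 0 1;-6.8 -1 10.4 0 1;-6.8 -1 10.4 0 1;-6.8 -1 10.4 0 1")

```text
clock: 13.47
position: [0.4968, -0.2937, 0.073]
ee_rot: [0.001, 0.698, 0.716, 0.0]
contact_force: [0.6, 0.3, -0.5]
width: 0.0854
```

```bash
python3 - <<'E'
from h import *
rel([.4945,-.298,.067],.0246)
im,c=snap('wrist','w3')
E
```

```text
clock 13.4667 pos [ 0.4968 -0.2937  0.073 ] yaw_y 0.0261 shift cm [-0.42 -0.24  0.6 ] twist 0.0015118283116488662 q6 -0.68 F [ 0.6  0.3 -0.5] w 0.0854
```

View pics/w3.png

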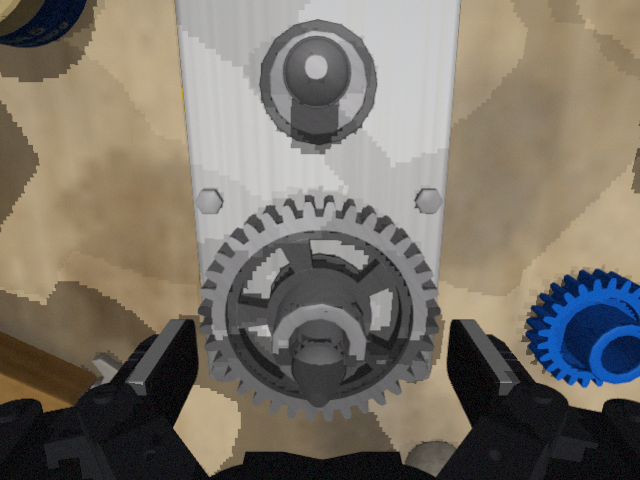

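The wrist view shows the large gear's hub centred between the open fingers (shaft tip about (319,395)) and shaft_a bare, its tip at (316,67). Gripping.

Call:
servo_tool(commands="-0.3 -0.1 0.45 0 1;-0.3 -0.1 0.45 0 1;-0.3 -0.1 0.45 0 0;-0.3 -0.1 0.45 0 -1;-0.3 -0.1 0.45 0 -1;-0.3 -0.1 0.45 0 -1;-0.3 -0.1 0.45 0 -1;-0.3 -0.1 0.45 0 -1;-0.3 -0.1 0.45 0 -1;-0.3 -0.1 0.45 0 -1", newtons=70)

```text
clock: 14.35
position: [0.4952, -0.2972, 0.0677]
ee_rot: [0.001, 0.698, 0.716, 0.0]
contact_force: [1.2, 0.2, 5.3]
width: 0.032
```

```bash
python3 - <<'E'
from h import *
c=load('w3'); print(at_z(c,316,66.5,.112)); rel([.4925,-.209,.14],.0246)
E
```

```text
[ 0.49296988 -0.20939884  0.112     ]
clock 14.35 pos [ 0.4952 -0.2972  0.0677] yaw_y 0.025 shift cm [ 8.82 -0.04 -7.24] twist 0.00041732376439851393 q6 -0.69 F [1.2 0.2 5.3] w 0.032
```

Call:
servo_tool(commands="0 0 -1.5 0 -1;0 0 -3 0 -1;0 0 -6 0 -1;0 0 -8.5 0 -1;0 0 -8.5 0 -1;3 0 -8.5 0 -1;6 0 -8.5 0 -1;8.8 0 -8.5 0 -1;8.8 0 -8.5 0 -1;8.8 0 -8.5 0 -1")

```text
clock: 15.18
position: [0.4905, -0.2067, 0.1496]
ee_rot: [-0.002, 0.697, 0.717, -0.001]
contact_force: [0.6, 0.1, -5.4]
width: 0.0317
```

Call:
servo_tool(commands="0 0 0 0 -1;0 0 0 0 -1;0 0 0 0 -1")

```text
clock: 15.43
position: [0.4922, -0.2097, 0.1512]
ee_rot: [-0.0, 0.699, 0.716, -0.0]
contact_force: [-0.3, -0.0, -4.9]
width: 0.0321
```

```bash
python3 - <<'E'
from h import *
rel([.493,-.2093,.068],.0246); snap('side','s3')
im=cv2.imread('pics/s3.png')[150:370,180:340]; cv2.imwrite('pics/c3.png',cv2.resize(im,None,fx=2.6,fy=2.6))
E
```

```text
clock 15.4333 pos [ 0.4922 -0.2097  0.1512] yaw_y 0.024 shift cm [0.04 0.09 8.32] twist -0.0005755115687069434 q6 -0.56 F [-0.3 -0.  -4.9] w 0.0321
```

View pics/c3.png

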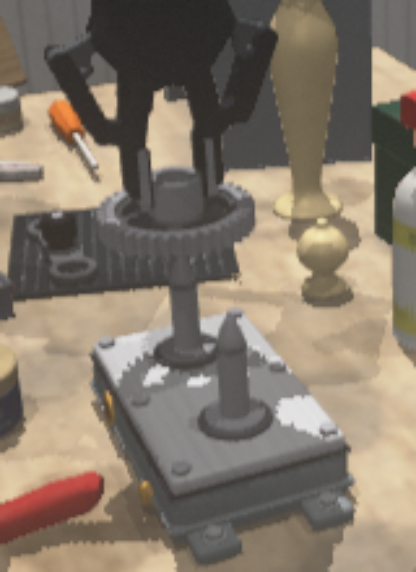

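The side crop shows the large gear held level with the shaft nose at about (182,262), directly below its bore. Lowering in stages while watching the force.

Call:
servo_tool(commands="0 0.05 1 0 -1;0 0.05 2 0 -1;0 0.05 3 0 -1;0 0.05 4 0 -1;0 0.05 5 0 -1;0 0.05 5.5 0 -1;0 0.05 5.5 0 -1")

```text
clock: 16.07
position: [0.4917, -0.2083, 0.095]
ee_rot: [-0.002, 0.698, 0.716, -0.0]
contact_force: [0.7, 0.5, -5.3]
width: 0.0321
```

Call:
servo_tool(commands="0 0.05 1 0 -1;0 0.05 2 0 -1;0 0.05 2.5 0 -1;0 0.05 2.7 0 -1;0 0.05 2.7 0 -1;0 0.05 2.7 0 -1")

```text
clock: 16.57
position: [0.4935, -0.2089, 0.0699]
ee_rot: [0.0, 0.698, 0.716, 0.0]
contact_force: [-0.4, -0.2, -4.5]
width: 0.0321
```

Call:
servo_tool(commands="0 0 0.2 0 -1;0 0 0.25 0 -1;0 0 0.25 0 -1;0 0 0.25 0 0;0 0 0.25 0 0.35;0 0 0.25 0 0.35;0 0 0.25 0 0.35;0 0 0 0 0.35;0 0 -3 0 0.5;0 0 -7 0 0.5")

```text
clock: 17.4
position: [0.4908, -0.2075, 0.1378]
ee_rot: [-0.004, 0.698, 0.716, -0.001]
contact_force: [1.6, -0.8, -0.6]
width: 0.0641
```

Call:
servo_tool(commands="0 0 -4 0 1;4 0 -8 0 1;8 1 -8 0 1;12 2 -8 0 1;16 3 -8 0 1;20 4 -8 0 1;23 4.7 -8 0 1;25 5 -8 0 1;25 5 -8 0 1")

```text
clock: 18.15
position: [0.5374, 0.0467, 0.2203]
ee_rot: [-0.001, 0.696, 0.718, 0.001]
contact_force: [0.8, -0.1, -0.2]
width: 0.0852
```

```bash
python3 - <<'E'
from h import *
rel([.544,.0455,.15],.0246); snap('side','s4')
im=cv2.imread('pics/s4.png')[150:370,180:340]; im=cv2.resize(im,None,fx=2.6,fy=2.6)
w,c=snap('wrist','w4'); w=cv2.resize(w[:,:,::-1],None,fx=.6,fy=.6)
w=np.vstack([w,np.zeros((im.shape[0]-w.shape[0],w.shape[1],3),np.uint8)]); cv2.imwrite('pics/c4.png',np.hstack([im,w]))
E
```

```text
clock 18.15 pos [0.5374 0.0467 0.2203] yaw_y 0.0299 shift cm [-0.15  0.65  7.03] twist 0.005331078180068172 q6 -0.07 F [ 0.8 -0.1 -0.2] w 0.0852
```

View pics/c4.png

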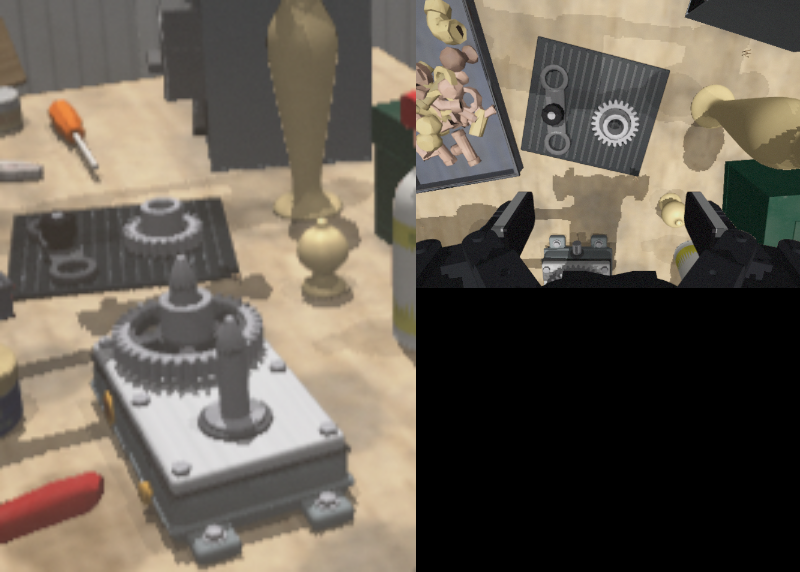

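The left panel shows the large gear seated on shaft_a at about (185,335). The right panel shows the small gear standing hub up on the mat (615,125), with the bar at (553,115). Next I grip the small gear.

Call:
servo_tool(commands="-0.1 0.6 4 0 0.5;-0.1 0.6 8 0 0.4;-0.1 0.6 12 0 0.4;-0.1 0.6 16 0 0.4;-0.1 0.6 19 0 0.4;-0.1 0.6 19.5 0 0.4;-0.1 0.6 19.5 0 0.4;-0.1 0.6 19.5 0 0.4;-0.1 0.6 19.5 0 0.4")

```text
clock: 19.0
position: [0.5452, 0.0408, 0.0272]
ee_rot: [0.002, 0.698, 0.716, 0.002]
contact_force: [-0.1, 0.1, 0.4]
width: 0.0599
```

```bash
python3 -c "
from h import *
rel([.544,.0455,.021],.0246)"
```

```text
clock 19.0 pos [0.5452 0.0408 0.0272] yaw_y 0.0243 shift cm [ 0.48 -0.11  0.62] twist -0.0002902601543688377 q6 -0.08 F [-0.1  0.1  0.4] w 0.0599
```

Call:
servo_tool(commands="0.45 -0.05 0.5 0 0.4;0.45 -0.05 0.5 0 0.4;0.45 -0.05 0.5 0 0.4;0.45 -0.05 0.5 0 -1;0.45 -0.05 0.5 0 -1;0.45 -0.05 0.5 0 -1;0.45 -0.05 0.5 0 -1;0.45 -0.05 0.5 0 -1;0.45 -0.05 0.5 0 -1;0.45 -0.05 0.5 0 -1", newtons=60)

```text
clock: 19.83
position: [0.5435, 0.046, 0.0209]
ee_rot: [0.001, 0.698, 0.716, 0.001]
contact_force: [0.5, -0.5, 5.5]
width: 0.0319
```

Call:
servo_tool(commands="0 0 -2 0 -1;0 0 -6 0 -1;0 0 -10 0 -1;0 0 -14 0 -1;-4 -0.5 -14 0 -1;-8 -1 -14 0 -1;-12 -2 -14 0 -1;-16 -3 -14 0 -1;-20 -4 -14 0 -1;-24 -5 -14 0 -1")

```text
clock: 20.67
position: [0.4969, -0.1965, 0.1592]
ee_rot: [-0.001, 0.698, 0.716, -0.0]
contact_force: [0.6, 0.0, -2.1]
width: 0.0319
```

```bash
python3 -c "
from h import *
rel([.4948,-.297,.155],.0246)"
```

```text
clock 20.6667 pos [ 0.4969 -0.1965  0.1592] yaw_y 0.0253 shift cm [-10.04  -0.47   0.41] twist 0.000729072803659303 q6 -0.53 F [ 0.6  0.  -2.1] w 0.0319
```

Call:
servo_tool(commands="-4 -0.2 0 0 -1;-8 -0.3 0 0 -1;-9.9 -0.4 0 0 -1;-9.9 -0.4 0 0 -1;-9.9 -0.4 0 0 -1;-9.9 -0.4 0 0 -1;-9.9 -0.4 0 0 -1")

```text
clock: 21.25
position: [0.4965, -0.2927, 0.1594]
ee_rot: [-0.001, 0.698, 0.716, 0.0]
contact_force: [-0.2, 0.0, -3.6]
width: 0.0317
```

```bash
python3 - <<'E'
from h import *
rel([.4948,-.297,.068],.0246); snap('side','s5')
im=cv2.imread('pics/s5.png')[150:370,180:340]; im=cv2.resize(im,None,fx=2.6,fy=2.6)
w,c=snap('wrist','w5'); w=cv2.resize(w[:,:,::-1],None,fx=.6,fy=.6)
w=np.vstack([w,np.zeros((im.shape[0]-w.shape[0],w.shape[1],3),np.uint8)]); cv2.imwrite('pics/c5.png',np.hstack([im,w]))
E
```

```text
clock 21.25 pos [ 0.4965 -0.2927  0.1594] yaw_y 0.0261 shift cm [-0.44 -0.17  9.14] twist 0.0014545900384668187 q6 -0.68 F [-0.2  0.  -3.6] w 0.0317
```

View pics/c5.png

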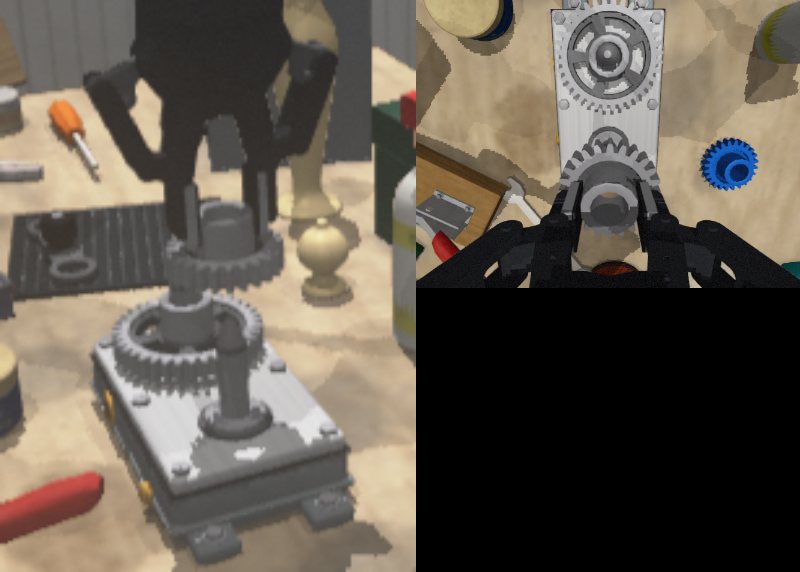

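The side crop shows the small gear above shaft_b, at (225,260) with the shaft tip at about (232,328). The wrist panel shows the large gear flat on shaft_a. Lowering after a small correction.

Call:
servo_tool(commands="-0.35 -0.1 0 0 -1;-0.35 -0.1 0 0 -1;-0.35 -0.1 1 0 -1;-0.35 -0.1 2 0 -1;-0.35 -0.1 2.5 0 -1;-0.35 -0.1 3 0 -1;-0.35 -0.1 3 0 -1;-0.35 -0.1 3 0 -1")

```text
clock: 22.02
position: [0.4958, -0.2977, 0.1293]
ee_rot: [-0.001, 0.698, 0.716, -0.0]
contact_force: [-0.1, -0.4, -3.5]
width: 0.0319
```

Call:
servo_tool(commands="0.05 -0.05 1 0 -1;0.05 -0.05 2 0 -1;0.05 -0.05 3 0 -1;0.05 -0.05 3.5 0 -1;0.05 -0.05 3.5 0 -1")

```text
clock: 22.43
position: [0.4944, -0.2965, 0.0929]
ee_rot: [-0.002, 0.698, 0.716, -0.0]
contact_force: [-0.9, -0.2, -3.2]
width: 0.0318
```

Call:
servo_tool(commands="0 0 1 0 -1;0 0 2 0 -1;0 0 2.4 0 -1;0 0 2.5 0 -1;0 0 2.5 0 -1;0 0 2.5 0 -1")

```text
clock: 22.93
position: [0.4957, -0.2975, 0.07]
ee_rot: [0.0, 0.698, 0.716, 0.0]
contact_force: [0.5, -0.7, -3.1]
width: 0.032
```

Call:
servo_tool(commands="0 0 0.2 0 -1;0 0 0.3 0 -1;0 0 0.3 0 -1;0 0 0.3 0 0;0 0 0.3 0 0.35;0 0 0.3 0 0.35;0 0 0.3 0 0.35;0 0 0 0 0.35;0 0 -3 0 0.5;0 0 -7 0 0.5")

```text
clock: 23.77
position: [0.4933, -0.2957, 0.1376]
ee_rot: [-0.004, 0.698, 0.716, -0.0]
contact_force: [2.0, -0.3, 0.5]
width: 0.0642
```

Call:
servo_tool(commands="0 0 -4 0 0.5;0 0 -7 0 0.5;4 -0.4 -7 0 0.4;8 -0.8 -7 0 0.4;12 -1.2 -7 0 0.4;16 -1.6 -7 0 0.4;20 -2 -7 0 0.4;24 -2.3 -7 0 0.4;28 -2.4 -7 0 0.4;32 -2.4 -7 0 0.4")

```text
clock: 24.6
position: [0.4628, 0.0237, 0.2105]
ee_rot: [0.0, 0.698, 0.716, 0.0]
contact_force: [1.2, -0.5, 0.7]
width: 0.0598
```

```bash
python3 - <<'E'
from h import *
rel([.462,.0584,.017],.0246); snap('side','s6')
im=cv2.imread('pics/s6.png')[150:370,180:340]; im=cv2.resize(im,None,fx=2.6,fy=2.6)
w,c=snap('top','t6'); w=cv2.resize(w[270:370,330:430,::-1],None,fx=4,fy=4,interpolation=cv2.INTER_CUBIC)
w=np.vstack([w,np.zeros((im.shape[0]-w.shape[0],w.shape[1],3),np.uint8)]); cv2.imwrite('pics/c6.png',np.hstack([im,w])[:600,:800])
E
```

```text
clock 24.6 pos [0.4628 0.0237 0.2105] yaw_y 0.0245 shift cm [ 3.470e+00 -1.000e-02  1.935e+01] twist -0.00014943176325976637 q6 -0.12 F [ 1.2 -0.5  0.7] w 0.0598
```

View pics/c6.png

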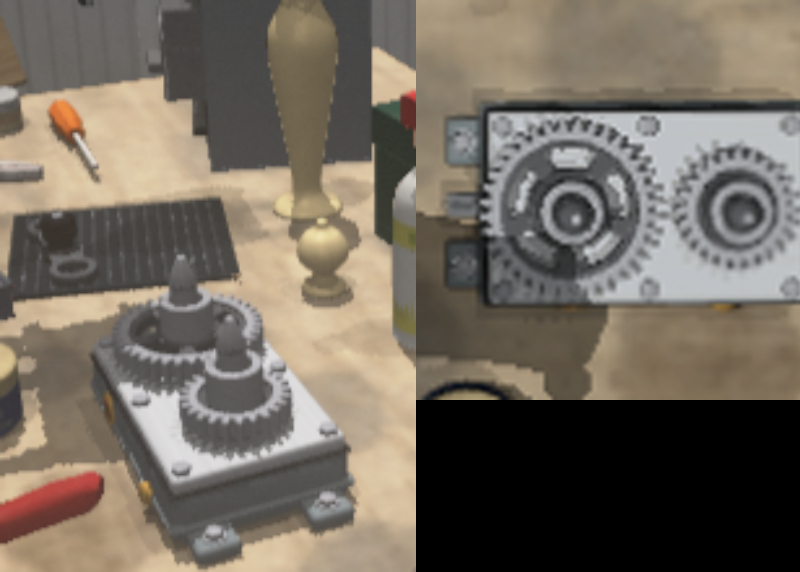

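Both gears are seated and level: large on shaft_a at (185,335), small on shaft_b at (235,395), with the hubs concentric in the top crop. Fetching the bar.

Call:
servo_tool(commands="3.4 0 2 0 0.4;3.4 0 6 0 0.4;3.4 0 10 0 0.4;3.4 0 14 0 0.4;3.4 0 17 0 0.4;3.4 0 18.5 0 0.4;3.4 0 19 0 0.4;3.4 0 19 0 0.4;3.4 0 19 0 0.4;3.4 0 19 0 0.4")

```text
clock: 25.53
position: [0.4642, 0.0556, 0.0213]
ee_rot: [0.001, 0.698, 0.716, 0.001]
contact_force: [0.3, -0.5, 0.0]
width: 0.0596
```

```bash
python3 -c "
from h import *
rel([.4624,.0584,.017],.0246)"
```

```text
clock 25.5333 pos [0.4642 0.0556 0.0213] yaw_y 0.0247 shift cm [ 0.28 -0.18  0.43] twist 7.533105506984938e-05 q6 -0.05 F [ 0.3 -0.5  0. ] w 0.0596
```

Call:
servo_tool(commands="0.25 -0.1 0.35 0 0.4;0.25 -0.1 0.35 0 0.4;0.25 -0.1 0.35 0 -1;0.25 -0.1 0.35 0 -1;0.25 -0.1 0.35 0 -1;0.25 -0.1 0.35 0 -1;0.25 -0.1 0.35 0 -1;0.25 -0.1 0.35 0 -1;0.25 -0.1 0.35 0 -1", newtons=50)

```text
clock: 26.28
position: [0.4621, 0.0585, 0.0171]
ee_rot: [0.0, 0.698, 0.716, 0.0]
contact_force: [-0.6, 0.7, 6.4]
width: 0.0242
```

Call:
servo_tool(commands="0 0 -2 0 -1;0 0 -6 0 -1;0 0 -10 0 -1;0 0 -14 0 -1;-4 0 -16 0 -1;-8 0.5 -16 0 -1;-12 1 -16 0 -1;-16 1.5 -16 0 -1;-20 2 -16 0 -1;-24 2.3 -16 0 -1")

```text
clock: 27.12
position: [0.4903, -0.1826, 0.1759]
ee_rot: [-0.0, 0.698, 0.716, 0.0]
contact_force: [1.1, -0.6, -1.9]
width: 0.0242
```

```bash
python3 -c "
from h import *
rel([.494,-.253,.165],.0246)"
```

```text
clock 27.1167 pos [ 0.4903 -0.1826  0.1759] yaw_y 0.025 shift cm [-7.04  0.2   1.09] twist 0.00039436663374647907 q6 -0.51 F [ 1.1 -0.6 -1.9] w 0.0242
```

Call:
servo_tool(commands="-3.5 0.1 0 0 -1;-6.5 0.2 0 0 -1;-7 0.25 0 0 -1;-7 0.25 0 0 -1;-7 0.25 0 0 -1;-7 0.25 1.5 0 -1;-7 0.25 2 0 -1;-7 0.25 2 0 -1;-7 0.25 2 0 -1")

```text
clock: 27.87
position: [0.4945, -0.2494, 0.1562]
ee_rot: [-0.001, 0.698, 0.716, 0.0]
contact_force: [0.1, 0.2, -2.1]
width: 0.0246
```

```bash
python3 - <<'E'
from h import *
rel([.494,-.2533,.0967],.0246)
im,c=snap('wrist','w7'); w=im[:,:,::-1].copy()
a=np.linspace(0,2*np.pi,40)
for x,y in((.4929,-.2092),(.4949,-.2975)):
    for p in proj(c,np.c_[x+.0025*np.cos(a),y+.0025*np.sin(a),.112+0*a]): cv2.circle(w,tuple(int(round(q)) for q in p),1,(0,255,0),-1)
cv2.imwrite('pics/c7.png',w[60:460,120:520])
snap('side','s7')
E
```

```text
clock 27.8667 pos [ 0.4945 -0.2494  0.1562] yaw_y 0.0265 shift cm [-0.4  -0.06  5.95] twist 0.0018935260458357028 q6 -0.62 F [ 0.1  0.2 -2.1] w 0.0246
```

View pics/c7.png

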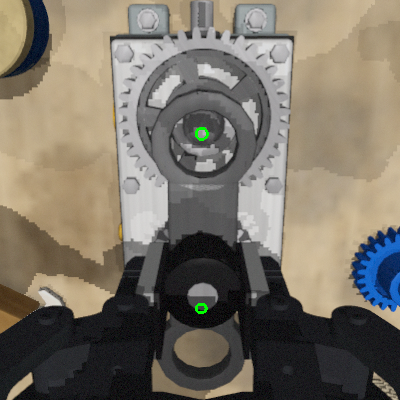

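The wrist crop shows the bar held along the unit, its eye A at (202,128) over shaft_a's nose (201,133). Lowering.

Call:
servo_tool(commands="-0.3 0 0 0 -1;-0.3 0 0 0 -1;-0.3 0 1 0 -1;-0.3 0 2 0 -1;-0.3 0 3 0 -1;-0.3 0 3.8 0 -1;-0.3 0 3.8 0 -1;-0.3 0 3.8 0 -1")

```text
clock: 28.63
position: [0.4944, -0.2535, 0.1173]
ee_rot: [-0.001, 0.698, 0.716, -0.0]
contact_force: [0.6, -0.3, -1.9]
width: 0.024
```

```bash
python3 -c "
from h import *
rel([.494,-.253,.0967],.0246)"
```

```text
clock 28.6333 pos [ 0.4944 -0.2535  0.1173] yaw_y 0.0249 shift cm [ 0.05 -0.03  2.06] twist 0.00027844310917490844 q6 -0.62 F [ 0.6 -0.3 -1.9] w 0.024
```

Call:
servo_tool(commands="0 0 0.7 0 -1;0 0 1.4 0 -1;0 0 1.8 0 -1;0 0 1.9 0 -1;0 0 1.9 0 -1;0 0 1.9 0 -1")

```text
clock: 29.13
position: [0.495, -0.2539, 0.0995]
ee_rot: [0.0, 0.698, 0.716, 0.0]
contact_force: [0.4, -0.6, -2.2]
width: 0.0241
```

Call:
servo_tool(commands="0 0 0.15 0 -1;0 0 0.2 0 -1;0 0 0.2 0 -1;0 0 0.2 0 0;0 0 0.2 0 0.2;0 0 0.2 0 0.3;0 0 0.2 0 0.3;0 0 0 0 0.3;0 0 -3 0 0.3;0 0 -7 0 0.3")

```text
clock: 29.97
position: [0.4926, -0.2524, 0.1671]
ee_rot: [-0.004, 0.698, 0.716, -0.001]
contact_force: [0.7, 0.3, -0.2]
width: 0.0555
```

Call:
servo_tool(commands="0 0 -4 0 0.3;0 0 -8 0 0.5;4 -1 -10 0 1;8 -1.5 -10 0 1;12 -2 -10 0 1;16 -2.5 -10 0 1;20 -3 -10 0 1;24 -3 -10 0 1;28 -3 -10 0 1;28 -3 -10 0 1")

```text
clock: 30.8
position: [0.4567, 0.0321, 0.27]
ee_rot: [-0.002, 0.696, 0.718, 0.002]
contact_force: [0.1, -0.0, -0.7]
width: 0.0855
```

```bash
python3 - <<'E'
from h import *
rel([.462,.0584,.2],.0246); snap('side','s8')
im=cv2.imread('pics/s8.png')[220:370,200:330]; im=cv2.resize(im,None,fx=3,fy=3,interpolation=cv2.INTER_CUBIC)
w,c=snap('top','t8'); w=w[:,:,::-1].copy()
w=cv2.resize(w[280:365,335:440],None,fx=3.8,fy=3.8,interpolation=cv2.INTER_CUBIC)
w=np.vstack([w,np.zeros((im.shape[0]-w.shape[0],w.shape[1],3),np.uint8)]); cv2.imwrite('pics/c8.png',np.hstack([im,w]))
E
```

```text
clock 30.8 pos [0.4567 0.0321 0.27  ] yaw_y 0.0321 shift cm [2.58 0.61 7.02] twist 0.007545186069953136 q6 -0.12 F [ 0.1 -0.  -0.7] w 0.0855
```

View pics/c8.png

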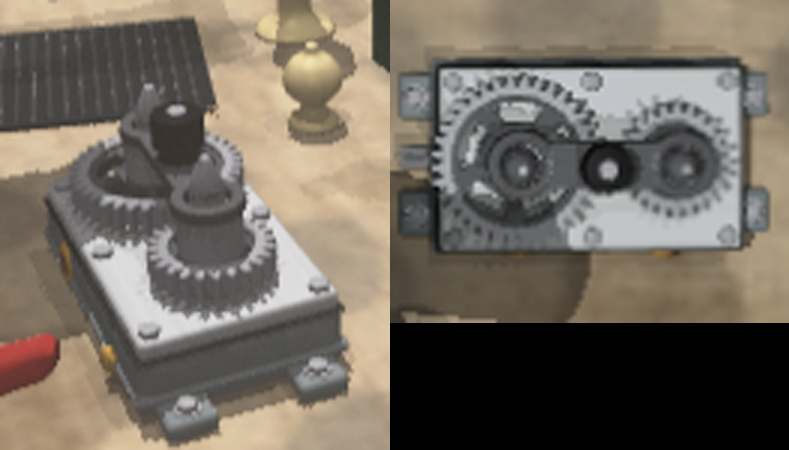

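The bar lies flat over both shafts, with eyes at (520,165) and (684,165) and the knob at (607,168) in the top crop. Everything is in place, so I'm handing in.

Call:
servo_tool(commands="0 0 0 0 1;0 0 0 0 1;0 0 0 0 1;0 0 0 0 1")

```text
clock: 31.23
position: [0.4581, 0.024, 0.2693]
ee_rot: [-0.0, 0.699, 0.715, -0.0]
contact_force: [0.1, -0.3, -1.1]
width: 0.0854
```

```bash
python3 -c "
from h import *
print(ticket.sign_off())"
```

```text
the job is handed in; nothing more can be done
None
```

The gear ratio is reversed and the job is handed in at about 31 s of the 112 s allowed. I set the keeper bar and then the small gear on the mat. The large gear went across to shaft_a (+y end), the small gear onto shaft_b, and the bar back over both shafts.

- **Final pictures:** the side and top views showed both gears seated, hub up. The bar lay flat on both hubs, along the unit, with a shaft through each eye.
- **Gripper heights:** the tool height at each release was within about 1 mm of its height at the original grasp. That fits parts sitting fully down, but I did not measure the final heights or tilts separately.
- **Forces:** the readings I saw stayed below about 7 N, and the arm was clear of everything at hand-in.
- **Disagreements:** the raw wrist-camera tip positions first looked about 10 pixels off. An overlay showed I had picked the tips badly, and the calibration agreed to about 1 mm. No check failed, and the hand-in reports no verdict.

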